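# Load the UV cleaner with windows from a tip-out tray

### The job

Raise the cleaner's hood upright, let go of it and wait a second or two to see that its hinge really holds. Then take every window out of the grey tray (press it down at its far edge so that it tips against its pocket wall, and grip the edge that comes up) and stand each upright in a slot of its own in the rack. When all are in, lower the hood gently until it is fully shut and press START; leave the other things on the bench alone.

Things in the scene. Friction and masses are not known exactly. Their poses are not given: they have to be found in the camera images.
- cleaner: UV cleaner, fixed: open-topped white box (chamber) 150 (x) x 240 (y) x 110 mm tall, inside 130 x 224 mm, with a grey control panel 150 x 70 x 110 mm joined to its +y side. Origin: centre of the chamber's underside; x from its front (handle, robot side) to its back (hinge), z up. Inside is a steel rack of four slots side by side along y (see the slot points).
- hood (a joint): hood: white plate 150 x 240 x 22 mm, about 0.5 kg, over the chamber, on a friction hinge at its back top edge. 0 = shut, grows as it opens, 1.57 = upright, stop at 1.85 rad. Starts shut or slightly ajar. The hinge holds it at any angle when let go; moving it takes 1 to 6 N at the handle.
- hood_handle (a point): middle of the hood's handle: round steel bar 10 mm thick, 110 mm long, parallel to the cleaner's y, 35 mm in front of the hood's front edge on two side arms (30 mm free gap behind the bar, free below), 185 mm from the hinge axis and 12 mm above it when shut. It moves with the hood and can turn between the fingers, so it can be pinched from above all the way.
- hood_hinge (a point): middle of the hood's hinge axis (along the cleaner's y), 111 mm above the bench, 75 mm behind the cleaner's origin
- start (a joint): travel of the START push button on the control panel: 0 = out, 0.006 m = fully pressed (about 5 N), springs back. Counts as pressed beyond 0.004.
- start_top (a point): centre of the START button's top face (white, 32 mm across, black collar) on top of the control panel, 132 mm above the bench when out; pressed downwards
- tray: grey tip-out tray 196 (x) x 194 (y) x 63 mm, loose, 1.6 kg. Origin: centre of its underside; x from the robot side to the far side, z up. 2 x 2 square pockets, inside 89 (x) x 88 (y) mm, 6 mm walls, floor 6 mm above the bench. Some are empty. A window lying in a pocket has its centre at x = -48 or +47, y = -47 or +47, z = 57 mm, its top 3 mm below the tray's top.
- bar_near (a point): middle of the top +x edge of the robot-side row's tipping bar: a 5 mm thick wall along y, 54 mm above the bench, under the windows, 10 mm to +x of their centres, 35 mm short of the pocket's +x wall (which slopes in to 25 mm at the floor). They lie on it and on a 6 mm ledge at the -x wall; the rest is a deep well. Site at tray x = -38, y = 0, z = 54 mm.
- bar_far (a point): the same for the far row, at tray x = +57 mm. Press a window 28 to 32 mm to +x of its centre, fingertip down to 8 to 12 mm below the bar's top: it tips over the bar, its low edge slides down the sloping +x wall to the well's stepped floor and stays there, leaning 65 to 76 degrees from flat, its -x edge 28 to 44 mm above the bar, free to be pinched through the thickness, tool in the disc's plane.
- window1: quartz window in a flat aluminium mount: a round disc 84 mm diameter, 6 mm thick, 0.09 kg, both faces alike. Origin: the disc's centre; z is its axis. May be absent (None).
- window2: quartz window in a flat aluminium mount: a round disc 84 mm diameter, 6 mm thick, 0.09 kg, both faces alike. Origin: the disc's centre; z is its axis. May be absent (None).
- window3: quartz window in a flat aluminium mount: a round disc 84 mm diameter, 6 mm thick, 0.09 kg, both faces alike. Origin: the disc's centre; z is its axis. May be absent (None).
- window4: quartz window in a flat aluminium mount: a round disc 84 mm diameter, 6 mm thick, 0.09 kg, both faces alike. Origin: the disc's centre; z is its axis. May be absent (None).
- slot1 (a point): centre of a window standing in rack slot 1 (1 to 4 from the cleaner's -y side to +y, 48 mm apart), 53 mm above the bench, its top then at 95 mm. The slot is a 10 mm gap between plates along the cleaner's x, 42 mm tall, with flared lips to 54 mm (mouth about 20 mm wide); the faces look along the cleaner's y. Two rods carry the window and centre it in x.
- slot2 (a point): centre of a window standing in rack slot 2 (1 to 4 from the cleaner's -y side to +y, 48 mm apart), 53 mm above the bench, its top then at 95 mm. The slot is a 10 mm gap between plates along the cleaner's x, 42 mm tall, with flared lips to 54 mm (mouth about 20 mm wide); the faces look along the cleaner's y. Two rods carry the window and centre it in x.
- slot3 (a point): centre of a window standing in rack slot 3 (1 to 4 from the cleaner's -y side to +y, 48 mm apart), 53 mm above the bench, its top then at 95 mm. The slot is a 10 mm gap between plates along the cleaner's x, 42 mm tall, with flared lips to 54 mm (mouth about 20 mm wide); the faces look along the cleaner's y. Two rods carry the window and centre it in x.
- slot4 (a point): centre of a window standing in rack slot 4 (1 to 4 from the cleaner's -y side to +y, 48 mm apart), 53 mm above the bench, its top then at 95 mm. The slot is a 10 mm gap between plates along the cleaner's x, 42 mm tall, with flared lips to 54 mm (mouth about 20 mm wide); the faces look along the cleaner's y. Two rods carry the window and centre it in x.
- printer: label printer, flat white box 105 x 76 x 28 mm; bystander, leave alone. Origin: centre of its underside
- mouse: black computer mouse 112 x 60 x 36 mm; bystander, leave alone. Origin: centre of its underside
- dropper: small clear dropper bottle, 32 mm across, 90 mm tall; bystander, leave alone. Origin: centre of its underside
- slidebox: white carton of slides 130 x 50 x 45 mm; bystander, leave alone. Origin: centre of its underside
- pinkbox: pink open box 150 x 130 x 85 mm full of white cartons; bystander, leave alone. Origin: centre of its underside
- tuberack: blue tube rack 210 x 100 x 50 mm; bystander, leave alone. Origin: centre of its underside
- flask: square white bottle 70 x 70 x 138 mm; bystander, leave alone. Origin: centre of its underside
Not all that is in view belongs to the job. What is shaped like the window1 but blue or green is not meant.

How it is judged:
On the way, in this order (a step that is already met when the one before it is completed fails the run):
1. the hood stands upright (beyond 1.3 rad) by itself for a second, not touched (value of joint hood above 1.3 rad and contact force between each of the arm, the fingers and hood below 0.1 N and velocity of joint hood between -0.05 and 0.05 rad/s), for 1 s.
2. with the hood still up, every window stands in a slot of the rack, let go (value of joint hood above 1.3 rad and contact force between the fingers and anything else below 0.1 N and (distance between window1 and slot1 below 0.012 m or distance between window1 and slot2 below 0.012 m or distance between window1 and slot3 below 0.012 m or distance between window1 and slot4 below 0.012 m) and angle between the z axis of each of window1, window2, window3, window4 and the y axis of cleaner, either way round below 0.22 rad and linear speed of each of window1, window2, window3, window4 below 0.03 m/s and (distance between window2 and slot1 below 0.012 m or distance between window2 and slot2 below 0.012 m or distance between window2 and slot3 below 0.012 m or distance between window2 and slot4 below 0.012 m) and (distance between window3 and slot1 below 0.012 m or distance between window3 and slot2 below 0.012 m or distance between window3 and slot3 below 0.012 m or distance between window3 and slot4 below 0.012 m) and (distance between window4 and slot1 below 0.012 m or distance between window4 and slot2 below 0.012 m or distance between window4 and slot3 below 0.012 m or distance between window4 and slot4 below 0.012 m)), for 0.2 s.
3. the hood is fully shut over the windows (value of joint hood below 0.06 rad and (distance between window1 and slot1 below 0.012 m or distance between window1 and slot2 below 0.012 m or distance between window1 and slot3 below 0.012 m or distance between window1 and slot4 below 0.012 m) and angle between the z axis of each of window1, window2, window3, window4 and the y axis of cleaner, either way round below 0.22 rad and linear speed of each of window1, window2, window3, window4 below 0.03 m/s and (distance between window2 and slot1 below 0.012 m or distance between window2 and slot2 below 0.012 m or distance between window2 and slot3 below 0.012 m or distance between window2 and slot4 below 0.012 m) and (distance between window3 and slot1 below 0.012 m or distance between window3 and slot2 below 0.012 m or distance between window3 and slot3 below 0.012 m or distance between window3 and slot4 below 0.012 m) and (distance between window4 and slot1 below 0.012 m or distance between window4 and slot2 below 0.012 m or distance between window4 and slot3 below 0.012 m or distance between window4 and slot4 below 0.012 m)), for 0.2 s.
4. START is pressed with the hood shut (value of joint hood below 0.06 rad and value of joint start above 0.004 m), for 0.05 s.
At the end, for the whole second after the job is handed in: every window stands at rest in a slot of its own (centre within 12 mm of the slot's point, faces within 0.22 rad of the slot), the hood is shut (under 0.06 rad), the START button has sprung back out (all of step 3 and value of joint start below 0.002 m); the robot touches nothing.
It fails at once if a bystander is moved by more than 3 cm (distance of any of printer, mouse, dropper, slidebox, pinkbox, tuberack, flask from where it was at the start of the episode above 0.03 m).
It fails at once if the hood is slammed (closing faster than 2.5 rad/s) (velocity of joint hood below -2.5 rad/s).
Of window1, window2, window3, window4 only 2 to 4 are there at a start; the rules pass over those that are not, and their reading is None.
At some moment in a run one of tray may be knocked a few centimetres aside while the robot is not near it.
It also fails if it takes over 210 s, if anything falls off the work surface, if the arm or the gripper's body presses on something with over 40 N, if the wrist force passes 120 N, or if a joint passes its speed limit or range.

### The arm

A 6-joint arm with a two-finger parallel gripper is mounted at the origin on the work surface. World frame = base frame: x ahead of the robot, y to its left, z up, the work surface at z = 0. Lengths are in m, angles in rad, forces in N, time in s.
With the tool pointing down it reaches from about 0.275 to 0.75 m from the base axis. Payload 10.2 kg.
Tool frame: the origin (TCP) lies midway between the tips of the shut fingers; the grasp point (between the pads) lies 19 mm behind it (env.hold_point_z is the distance from the TCP to the grasp point, in m); z points along the fingers, y is the line along which they close (so a half turn about z gives the same grasp; the last joint's range is limited). The gripper opens to 85 mm and grips with 20 to 120 N. Pads are 22 mm wide; open, the fingers measure 114 mm over their backs; the gripper's body (76 mm by 85 mm) begins 54 mm behind the grasp point. The pads swing forward as they close: fully open they stand 13 mm farther back than shut.
Start: joints at [-1.468, 0.313, 1.498, -0, 1.331, -0.223], TCP at [0.168, -0.497, 0.231] pointing down, gripper open.
Joint ranges: [-2.94, 2.94], [-0.97, 2.17], [0.19, 2.56], [-1.23, 4.37], [0.02, 3.11], [-2.88, 2.88]. Speed limits (rad/s): [2.39, 2.39, 3.01, 3.14, 3.14, 3.14].

### API

Orientations are given as a unit quaternion [x, y, z, w].
In Python, from bench import env, kinematics, monitor, eyes, job gives the robot as it stands. The module is installed in compiled form; this text tells all that it offers. Calls block until the motion is done:
- env.reach(position, orientation): joint-space move of the TCP to a pose.
- env.movel(position, velocity=0.15, frame=None, guard=None): straight line of the TCP; frame=None keeps the orientation; velocity is the mean speed in m/s. With guard (N) it stops when the force on the tool has changed by that much, and returns True; else False.
- env.set_joints(angles): joint-space move.
- env.release() and env.close_gripper(effort=None): open the fingers fully, or close them until they stop; effort is the grip in N (None keeps the last).
- env.hold(seconds).
- kinematics.ik(position, orientation): joint angles nearest the present ones, or None.
- monitor.sense(): the state.
- eyes.grab_frame(name): name is "scene" or "top"; returns a dict with "frame" (384x512x3 uint8, red, green, blue), "mtx" (3x3 intrinsics, pixels), "view" (4x4, takes a point from world to camera coordinates). Camera axes: x right, y down, z forward; pixel columns grow to the right and rows downward; lengths in m; the calibration is good to about 2 mm. A picture is of the moment at which its call begins. There is no depth.
A pose or a line that the arm cannot do raises env.MotionError and nothing moves.
- job.hand_in(): hands the job in; it is judged then, once.
The state is a dict: "clock": time; "joints": joint angles; "qvel": joint speeds; "joint_efforts": joint torques, N m; "position": TCP position; "ee_rot": TCP orientation; "contact_force": force on the tool from outside, world axes, zero at the start; "ft_torque": the same for the moment, N m; "finger_gap": opening from 0.0 (shut) to 1.0 (fully open); "gripper_force": force on a finger pad.
Only numpy, scipy, OpenCV 4.12 (cv2) and the standard library are available. Lean on these libraries where they do the work, as an engineer would, in place of code of your own. Each camera call takes 0.05 s, during which the arm holds its last target. There are 200 camera calls.

## Working session

There is one attempt and no reset: what is moved stays moved. The work goes in short steps, each a Python script; the robot and the scene stay as the last script left them, time stands still between calls to the robot, and variables do not carry over. Pictures are saved under pics/ and viewed, at most 17 in all, crops included, and the job is handed in when it is done.

```bash
mkdir -p pics
cat > h.py <<'E'
import numpy as np, cv2
from bench import env, kinematics, monitor, eyes, job
from scipy.spatial.transform import Rotation as R
def snap(name,fn,crop=None,s=1):
    f=eyes.grab_frame(name); im=cv2.cvtColor(f["frame"],cv2.COLOR_RGB2BGR)
    if crop: im=im[crop[1]:crop[3],crop[0]:crop[2]]
    if s!=1: im=cv2.resize(im,None,fx=s,fy=s,interpolation=cv2.INTER_CUBIC)
    cv2.imwrite("pics/"+fn,im); return f
def ray(f,u,v,z):
    V=np.array(f["view"]);Rm=V[:3,:3];c=-Rm.T@V[:3,3]
    d=Rm.T@np.linalg.inv(f["mtx"])@[u,v,1]
    return c+d*(z-c[2])/d[2]
def proj(f,P):
    V=np.array(f["view"]);p=V[:3,:3]@np.array(P)+V[:3,3];q=np.array(f["mtx"])@p
    return q[:2]/q[2]
E
python3 - <<'E'
from h import *
for n in("top","scene"):
    f=snap(n,n+"0.png",s=1.5); V=np.array(f["view"]); print(n,f["mtx"],-V[:3,:3].T@V[:3,3],V[:3,:3].round(3))
s=monitor.sense();print(s["clock"],s["position"],s["ee_rot"],env.hold_point_z)
E
```

```text
top [[475.04967479   0.         250.27514597]
 [  0.         475.04967479 197.97184141]
 [  0.           0.           1.        ]] [ 0.27332015 -0.00327369  1.82462132] [[ 0.017 -1.     0.016]
 [-0.99  -0.019 -0.14 ]
 [ 0.141 -0.013 -0.99 ]]
scene [[395.38768573   0.         250.29137723]
 [  0.         395.38768573 196.5509452 ]
 [  0.           0.           1.        ]] [ 1.03789416 -0.9324579   0.87419077] [[ 0.883  0.469 -0.007]
 [ 0.278 -0.536 -0.797]
 [-0.378  0.702 -0.604]]
0.1 [ 0.16801761 -0.49714575  0.23079449] [ 9.86758165e-01  1.62197366e-01  3.24095375e-05 -5.81032897e-04] 0.0187
```

View pics/top0.png

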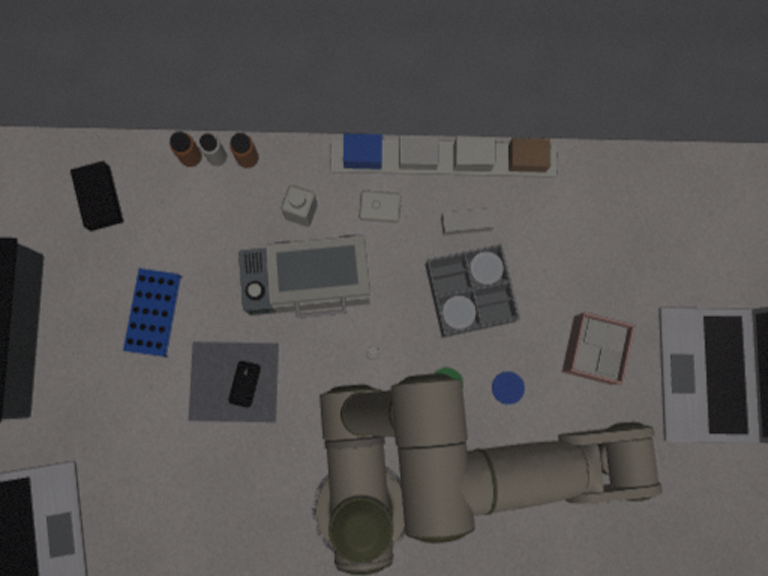

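View pics/scene0.png

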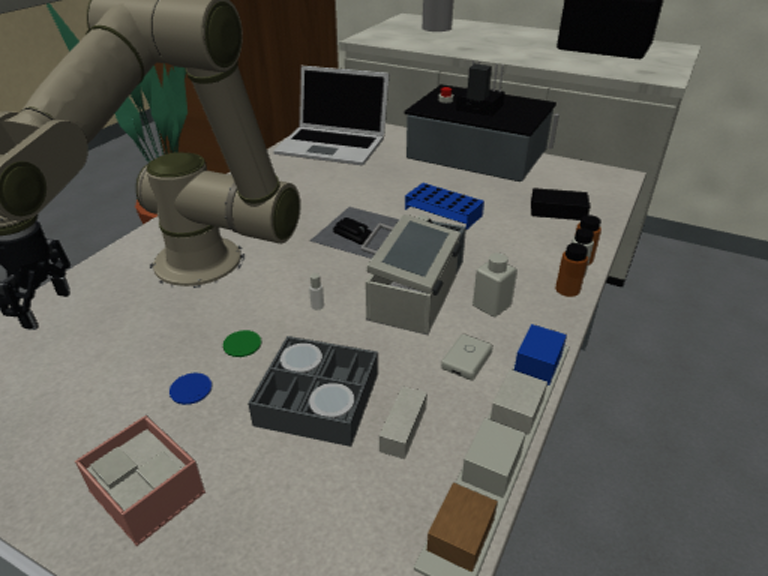

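The top view (1.5x) shows two white discs, at (487,267) and (459,312), both in the tray's pockets, so these are the windows. The blue disc at (508,388) and the green one at (448,380) lie loose on the bench and are not meant. The cleaner is around (305,275), with START at (255,290) and the handle at (321,309). Next I'll take an enlarged crop to confirm this.

Run:
```python
from h import *
snap("top","c1.png",(150,145,350,235),4)
snap("scene","c2.png",(160,130,320,300),3.5)
```

```text
(no output)
```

View pics/c1.png

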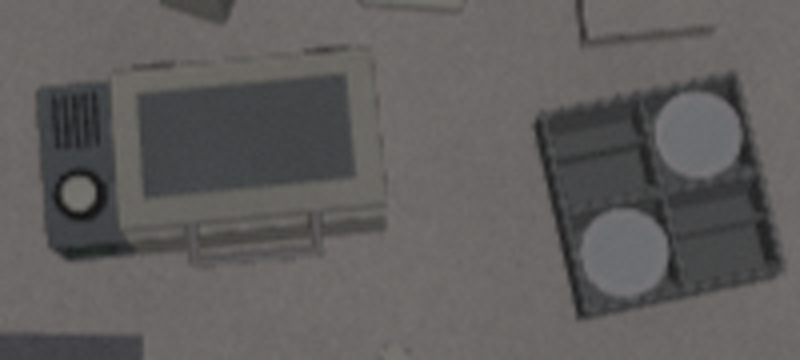

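View pics/c2.png

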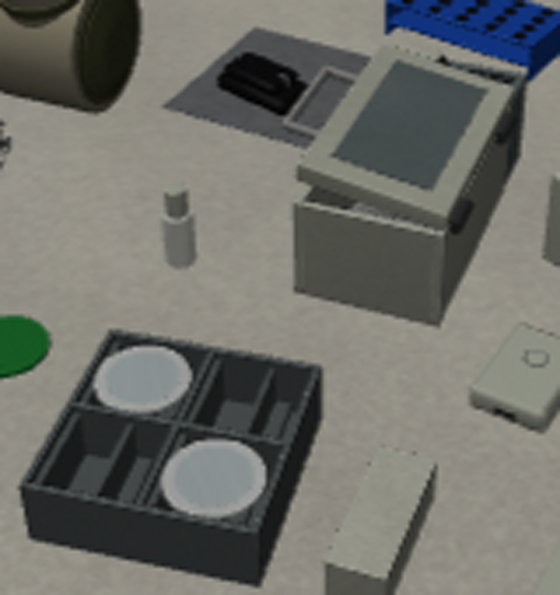

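The crops confirm that two of the four pockets hold windows: far-right at (697,136) and near-left at (624,253) in c1. They also show the hood slightly ajar. Now I'll fit the poses to the pixels.

```bash
cat >> h.py <<'E'
from scipy.optimize import least_squares
def T(x,y,yaw,P):
    c,s=np.cos(yaw),np.sin(yaw); P=np.atleast_2d(P)
    return np.c_[x+c*P[:,0]-s*P[:,1],y+s*P[:,0]+c*P[:,1],P[:,2]]
def uncrop(p,crop,s): return (np.array(p)+.5)/s-.5+np.array(crop[:2])
def hoodpt(q,a,y): # a: distance in front of hinge, q angle; height h above the hinge
    a,h=a; return [.075-(a*np.cos(q)-h*-np.sin(q))*1 if 0 else .075-a*np.cos(q)+h*np.sin(q), y, .111+a*np.sin(q)+h*np.cos(q)]
E
python3 - <<'E'
from h import *
t=eyes.grab_frame("top"); s=eyes.grab_frame("scene")
tc=lambda p:uncrop(p,(150,145),4); sc=lambda p:uncrop(p,(160,130),3.5)
def rc(p,full=False):
    x,y,w,q,bx=p; r=[]
    obs=[(t,tc((80,194)),[bx,.155,.132]),(t,tc((37,90)),[.075,.19,.11]),(t,tc((52,247)),[-.075,.19,.11]),
     (s,sc((295,292)),[-.075,-.12,0]),(s,sc((440,325)),[.075,-.12,0]),(s,sc((295,205)),[-.075,-.12,.11]),
     (t,tc((385,232)),[-.075,-.12,0]),
     (t,tc((190,261)),hoodpt(q,(.185,.012),.055)),(t,tc((322,252)),hoodpt(q,(.185,.012),-.055)),
     (s,sc((300,168)),hoodpt(q,(.15,.023),-.12)),(t,tc((388,205)),hoodpt(q,(.15,.023),-.12))]
    for f,o,P in obs: r.append(proj(f,T(x,y,w,P)[0])-o)
    return np.array(r) if full else np.ravel(r)
g=ray(t,*tc((250,140)),.1); 
c=least_squares(rc,[g[0],g[1],0.07,.2,0],loss="soft_l1"); print("cleaner",c.x.round(4)); print(rc(c.x,1).round(1).tolist())
def rt(p,full=False):
    x,y,w=p; r=[]; C=[[.098,.097,.063],[.098,-.097,.063],[-.098,-.097,.063],[-.098,.097,.063]]
    obs=[(t,tc((537,115)),C[0]),(t,tc((737,72)),C[1]),(t,tc((782,272)),C[2]),(t,tc((580,318)),C[3]),
     (s,sc((112,331)),C[3]),(s,sc((322,367)),C[0]),(s,sc((255,527)),C[1]),(s,sc((24,487)),C[2]),
     (t,tc((697,136)),[.047,-.047,.06]),(t,tc((624,253)),[-.048,.047,.06])]
    for f,o,P in obs: r.append(proj(f,T(x,y,w,P)[0])-o)
    return np.array(r) if full else np.ravel(r)
g=ray(t,*tc((660,195)),.06)
c=least_squares(rt,[g[0],g[1],0.2],loss="soft_l1"); print("tray",c.x.round(4)); print(rt(c.x,1).round(1).tolist())
E
```

```text
cleaner [ 0.5763  0.116   0.1225  0.1238 -0.0319]
[[-0.3, 0.0], [-0.6, -0.8], [-1.1, 0.4], [-0.0, 0.5], [0.1, 1.0], [-0.6, -0.4], [0.5, -0.6], [1.4, 0.7], [-0.7, -0.3], [-1.1, -0.2], [-0.1, -0.6]]
tray [ 0.5477 -0.268   0.2279]
[[-0.1, -0.4], [-0.3, 0.0], [0.7, 0.2], [0.7, -0.5], [-0.4, -1.1], [0.2, -0.8], [0.7, 1.7], [-1.6, -0.8], [-0.1, -0.2], [-0.4, 0.0]]
```

```bash
cat >> h.py <<'E'
CL=(.5763,.116,.115); Q0=.1238
def orient(yaw,tilt,closing="x",flip=1):
    """tool z = down, tilted by tilt towards +x of the yawed frame; closing along that frame's x(-z) plane or its y"""
    f=np.array([np.cos(yaw),np.sin(yaw),0]); z=np.array([0,0,1.])
    zt=f*np.sin(tilt)-z*np.cos(tilt)
    yt=(f*np.cos(tilt)+z*np.sin(tilt) if closing=="x" else np.array([-f[1],f[0],0]))*flip
    return R.from_matrix(np.c_[np.cross(yt,zt),yt,zt]).as_quat()
def zax(q): return R.from_quat(q).as_matrix()[:,2]
def hand(q,cl=CL): return T(*cl,hoodpt(q,(.185,.012),0))[0]
E
python3 - <<'E'
from h import *
for fl in(1,-1):
  for q,t in((.12,70),(.12,60),(.12,50),(.8,45),(1.55,20),(1.6,10)):
    o=orient(CL[2],np.radians(t),"x",fl); p=hand(q)+zax(o)*.012
    for b in(0,-.1): 
        j=kinematics.ik(p+zax(o)*b,o); print(fl,q,t,b,None if j is None else np.round(j,2))
E
```

```text
1 0.12 70 0 None
1 0.12 70 -0.1 None
1 0.12 60 0 None
1 0.12 60 -0.1 None
1 0.12 50 0 [-0.12  0.13  2.34  2.36  0.26 -2.53]
1 0.12 50 -0.1 [-0.21 -0.27  2.45  1.14  0.28 -1.34]
1 0.8 45 0 [-0.07  0.04  2.01  0.4   0.35 -0.51]
1 0.8 45 -0.1 [-0.12 -0.22  2.04  0.3   0.57 -0.42]
1 1.55 20 0 [-0.    0.43  1.23  0.04  1.13 -0.13]
1 1.55 20 -0.1 [-0.01  0.33  1.14  0.04  1.33 -0.13]
1 1.6 10 0 [ 0.01  0.55  1.02  0.02  1.39 -0.11]
1 1.6 10 -0.1 [ 0.01  0.51  0.84  0.02  1.62 -0.11]
-1 0.12 70 0 [-0.17  0.32  2.5   2.81  0.92  0.11]
-1 0.12 70 -0.1 None
-1 0.12 60 0 [-0.14  0.19  2.43  2.71  0.56  0.24]
-1 0.12 60 -0.1 None
-1 0.12 50 0 [-0.12  0.13  2.34  2.36  0.26  0.61]
-1 0.12 50 -0.1 [-0.21 -0.27  2.45  1.14  0.28  1.8 ]
-1 0.8 45 0 [-0.07  0.04  2.01  0.4   0.35  2.64]
-1 0.8 45 -0.1 [-0.12 -0.22  2.04  0.3   0.57  2.72]
-1 1.55 20 0 None
-1 1.55 20 -0.1 None
-1 1.6 10 0 None
-1 1.6 10 -0.1 None
```

```bash
python3 - <<'E'
from h import *
f=eyes.grab_frame("top"); print("dropper",ray(f,248.5,235,.09))
tl=lambda q: np.radians(38-28*(q-.12)/1.48)
def P(q,b=.008): o=orient(CL[2],tl(q)); return hand(q)+zax(o)*b,o
for b in(-.1,.008):
    p,o=P(Q0,b); print(p.round(3),np.round(kinematics.ik(p,o),2))
print([np.round(kinematics.ik(*P(q)),2).tolist() for q in(.5,.9,1.3,1.6)])
s=monitor.sense()
env.movel(s["position"]+np.array([0,0,.15]),.2)
p,o=P(Q0,-.1)
env.reach(p+[-.0,0,.12],o)
env.movel(p,.15)
p,o=P(Q0); print(env.movel(p,.08,guard=6), monitor.sense()["contact_force"])
snap("top","g1.png",(150,145,310,255),3); snap("scene","g1s.png",(200,110,320,220),4)
E
python3 -c "
import cv2,numpy as np
a=cv2.imread('pics/g1.png');b=cv2.imread('pics/g1s.png');b=cv2.resize(b,(330,302));a=cv2.resize(a,(440,302))
cv2.imwrite('pics/g1m.png',np.hstack([a,b]))"
```

```text
dropper [ 0.38318053 -0.02184654  0.09      ]
[0.409 0.097 0.225] [-0.15 -0.25  2.25  0.33  0.52 -0.5 ]
[0.475 0.104 0.139] [-0.1   0.1   2.22  0.63  0.22 -0.79]
[[-0.07, 0.06, 1.98, 0.17, 0.57, -0.3], [-0.03, 0.17, 1.67, 0.07, 0.9, -0.18], [-0.01, 0.36, 1.32, 0.04, 1.19, -0.13], [0.01, 0.55, 1.02, 0.02, 1.4, -0.11]]
False [-0.87858077  0.24319808  0.51886316]
```

View pics/g1m.png

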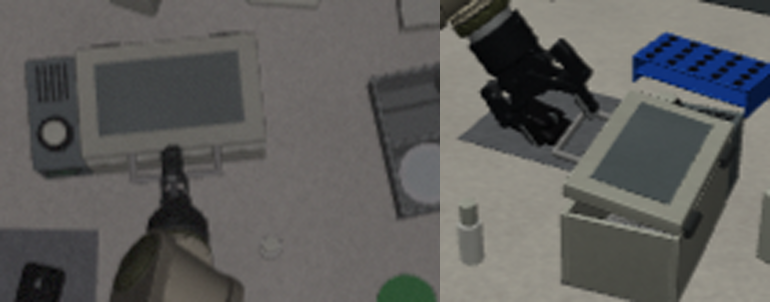

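The open fingers straddle the bar near its middle, at (175,165) in the left half. I'll close on it and lift.

Run:
```python
from h import *
tl=lambda q: np.radians(38-28*(q-.12)/1.48)
def P(q,b=.008): o=orient(CL[2],tl(q)); return hand(q)+zax(o)*b,o
env.close_gripper(30); s=monitor.sense(); print(s["finger_gap"],s["gripper_force"],np.round(s["contact_force"],1))
for q in np.linspace(Q0,1.6,12)[1:]:
    p,o=P(q); env.movel(p,.08,frame=o); s=monitor.sense(); print(round(q,2),round(s["finger_gap"],3),np.round(s["contact_force"],1))
    if abs(s["contact_force"]).max()>40 or s["finger_gap"]<.04: break
snap("scene","g2s.png",(160,50,350,220),4); print(s["clock"])
```

```text
0.0982758825676084 29.192196428775787 [2.2 0.5 0.9]
0.26 0.104 [ 3.2 -0.5 -0.7]
0.39 0.099 [-4.5 -4.9  3. ]
0.53 0.095 [-8.9 -4.8  7.1]
0.66 0.099 [-8.3 -2.2  8.5]
0.79 0.097 [-5.2 -1.8  9.1]
0.93 0.101 [-0.5  2.2  3.8]
1.06 0.094 [-0.2  2.2  4.6]
1.2 0.098 [0.2 4.3 3.2]
1.33 0.104 [2.  4.4 0.6]
1.47 0.1 [1.9 5.  1.2]
1.6 0.1 [2.3 5.2 1.9]
11.8
```

View pics/g2s.png

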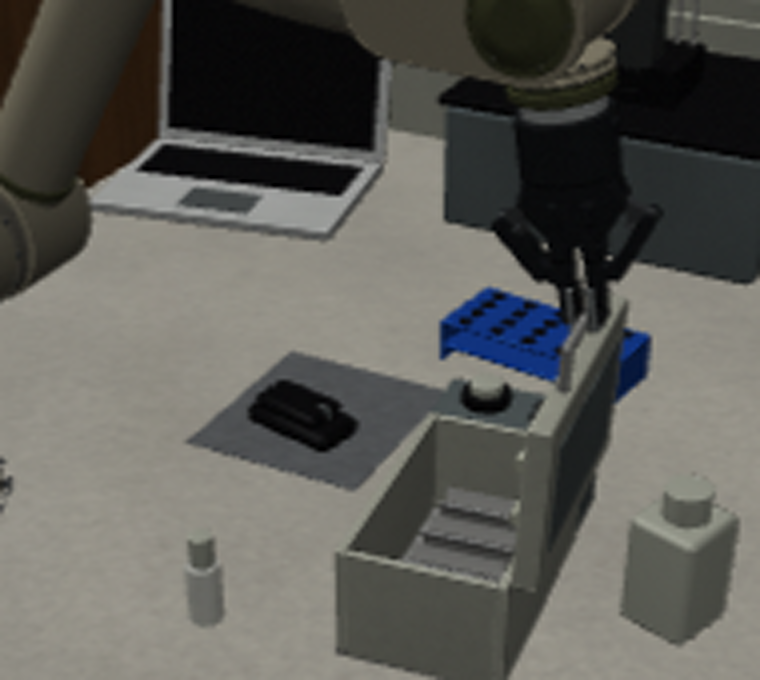

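The hood stands upright with the bar still in the fingers. I'll let go, back off upwards and wait.

```bash
cat >> h.py <<'E'
HOME=[-1.468,0.313,1.498,0,1.331,-0.223]
E
python3 - <<'E'
from h import *
env.release(); s=monitor.sense(); p=np.array(s["position"])
env.movel(p-zax(s["ee_rot"])*.13,.12)
env.hold(1.5)
env.set_joints(HOME)
snap("top","g3.png",(150,120,350,270),4); print(monitor.sense()["clock"],monitor.sense()["contact_force"])
E
```

```text
18.1833 [-0.0669876  -0.37369819 -1.14755458]
```

View pics/g3.png

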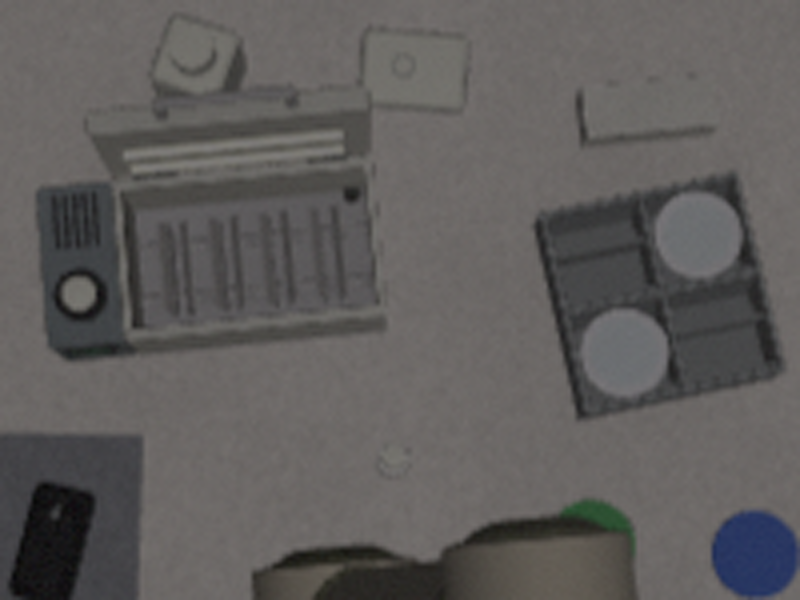

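Run:
```python
from h import *
f=eyes.grab_frame("top"); tc=lambda P:((proj(f,P)-[150,120]+.5)*4-.5).round(0)
for P in([-.075,-.12,.11],[.075,-.12,.11],[-.075,.12,.11],[.075,.19,.11],[-.075,.19,.11],[-.032,.155,.132]): print("corner",P,tc(T(*CL,P)[0]))
im=f["frame"].astype(float).sum(2)
for k in range(4):
    print(k+1,tc(T(*CL,[-.045,-.072+.048*k,.054])[0]),tc(T(*CL,[.045,-.072+.048*k,.054])[0]))
# overlay
a=cv2.imread("pics/g3.png")
for k in range(4):
    for sy in(-.01,.01):
        p=[tuple(int(v) for v in tc(T(*CL,[x,-.072+.048*k+sy,.054])[0])) for x in(-.045,.045)]; cv2.line(a,*p,(0,0,255),1)
C=[tuple(int(v) for v in tc(T(*CL,P)[0])) for P in([-.075,-.12,.11],[.075,-.12,.11],[.075,.19,.11],[-.075,.19,.11])]
cv2.polylines(a,[np.array(C)],True,(0,255,0),1)
cv2.imwrite("pics/ov.png",cv2.convertScaleAbs(cv2.resize(a[130:370,20:400],None,fx=2,fy=2),alpha=1.6))
```

```text
corner [-0.075, -0.12, 0.11] [387. 315.]
corner [0.075, -0.12, 0.11] [372. 154.]
corner [-0.075, 0.12, 0.11] [124. 340.]
corner [0.075, 0.19, 0.11] [ 35. 185.]
corner [-0.075, 0.19, 0.11] [ 47. 347.]
corner [-0.032, 0.155, 0.132] [ 78. 293.]
1 [333. 296.] [324. 203.]
2 [282. 301.] [274. 208.]
3 [231. 306.] [223. 212.]
4 [180. 311.] [173. 217.]
```

View pics/ov.png

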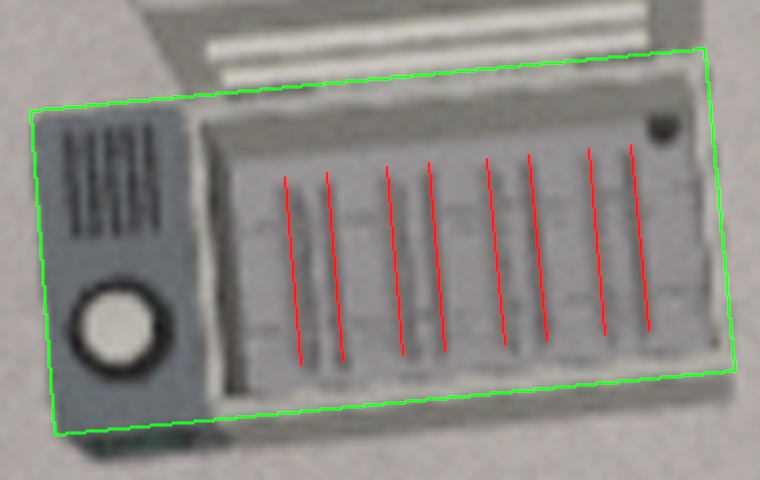

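The predicted slots and outline fit the picture to about 1 px, and the tray hasn't moved. I'll press both windows down, detecting them automatically just before each press.

```bash
cat >> h.py <<'E'
TR=(.5477,-.268,.2279)
def discs(f,z=.06):
    im=f["frame"].astype(int); g=im.min(2); 
    roi=np.zeros(g.shape,np.uint8); roi[130:290,270:400]=1
    m=((g>135)&(roi>0)).astype(np.uint8); n,l,st,c=cv2.connectedComponentsWithStats(m)
    return [(c[i].round(1),st[i,4],ray(f,*c[i],z)[:2].round(4)) for i in range(1,n) if st[i,4]>120]
def tray_from(a,b): # a: far-right window centre, b: near-left window centre
    d=np.array(a)-b; v=np.array([.095,-.094]); yaw=np.arctan2(d[1],d[0])-np.arctan2(v[1],v[0])
    c=(np.array(a)+b)/2; o=T(0,0,yaw,[-.0005,0,0])[0,:2]; return (*(c-o),yaw)
E
python3 - <<'E'
from h import *
f=eyes.grab_frame("top"); im=f["frame"].min(2)
print(im[174:184,320:328].mean(), im[195:200,320:324].mean(), im[150,310:316])
for d in discs(f): print(d)
for w in((.047,-.047),(-.048,.047)):
    P=T(*TR,[w[0]+.029,w[1],.044])[0]
    for fl in(1,-1):
        print(w,P.round(3),fl,[None if j is None else np.round(j,2).tolist() for j in(kinematics.ik(P,orient(TR[2],0,"y",fl)),)])
        for t in(14,20,25):
            E=T(*TR,[w[0]-.01,w[1],.085])[0]; print(t,fl,None if (j:=kinematics.ik(E,orient(TR[2],np.radians(t),"x",fl))) is None else np.round(j,2))
E
```

```text
107.975 65.05 [106 103 102 104 104 104]
(0.047, -0.047) [ 0.632 -0.297  0.044] 1 [[-0.61, 0.87, 1.09, -0.0, 1.19, -2.4]]
14 1 [-0.73  0.67  1.36  0.24  0.98 -1.08]
20 1 [-0.76  0.65  1.43  0.37  0.9  -1.2 ]
25 1 [-0.79  0.63  1.49  0.5   0.85 -1.32]
(0.047, -0.047) [ 0.632 -0.297  0.044] -1 [[-0.61, 0.87, 1.09, -0.0, 1.19, 0.74]]
14 -1 [-0.73  0.67  1.36  0.24  0.98  2.07]
20 -1 [-0.76  0.65  1.43  0.37  0.9   1.94]
25 -1 [-0.79  0.63  1.49  0.5   0.85  1.82]
(-0.048, 0.047) [ 0.519 -0.227  0.044] 1 [[-0.62, 0.61, 1.58, -0.0, 0.95, -2.42]]
14 1 [-0.78  0.42  1.79  0.28  0.82 -1.19]
20 1 [-0.82  0.4   1.85  0.44  0.76 -1.35]
25 1 [-0.86  0.39  1.9   0.59  0.73 -1.51]
(-0.048, 0.047) [ 0.519 -0.227  0.044] -1 [[-0.62, 0.61, 1.58, -0.0, 0.95, 0.72]]
14 -1 [-0.78  0.42  1.79  0.28  0.82  1.95]
20 -1 [-0.82  0.4   1.85  0.44  0.76  1.79]
25 -1 [-0.86  0.39  1.9   0.59  0.73  1.63]
```

```bash
sed -i 's/m=((g>135)&(roi>0))/m=((g>90)\&(im[:,:,2]>=im[:,:,0]-1)\&(roi>0))/' h.py
cat >> h.py <<'E'
def press(tr,w):
    o=orient(tr[2],0,"y",-1); P=T(*tr,[w[0]+.029,w[1],.044])[0]
    env.reach(P+[0,0,.12],o); env.movel(P+[0,0,.03],.15); r=env.movel(P,.05,guard=30); F=np.round(monitor.sense()["contact_force"],1)
    env.hold(.3); env.movel(P+[0,0,.15],.12); return r,F
E
python3 - <<'E'
from h import *
f=eyes.grab_frame("top"); D=discs(f)
for d in D: print(d)
D=sorted(D,key=lambda d:d[1])[-2:]; D.sort(key=lambda d:-d[2][0]); tr=tray_from(D[0][2],D[1][2]); print(np.round(tr,4))
assert np.allclose(tr,TR,atol=[.006,.006,.06])
tr=(*((np.array(tr)+TR)/2)[:2],TR[2])
env.close_gripper(20)
print(press(tr,(.047,-.047))); print(press(tr,(-.048,.047)))
env.release(); env.set_joints(HOME)
snap("top","p1.png",(275,150,355,230),5); snap("scene","p1s.png",(160,215,260,300),5); print(monitor.sense()["clock"])
a=cv2.resize(cv2.imread("pics/p1.png"),(390,390));b=cv2.resize(cv2.imread("pics/p1s.png"),(400,390)); cv2.imwrite("pics/p1m.png",cv2.convertScaleAbs(np.hstack([a,b]),alpha=1.6))
E
```

```text
(array([324. , 178.2]), np.int32(369), array([ 0.6047, -0.304 ]))
(array([305.7, 207.7]), np.int32(383), array([ 0.4911, -0.2346]))
[ 0.5484 -0.2692  0.2317]
(False, array([-0.3,  0.5,  0.8]))
(False, array([-0.9,  0.2,  0.4]))
30.475
```

View pics/p1m.png

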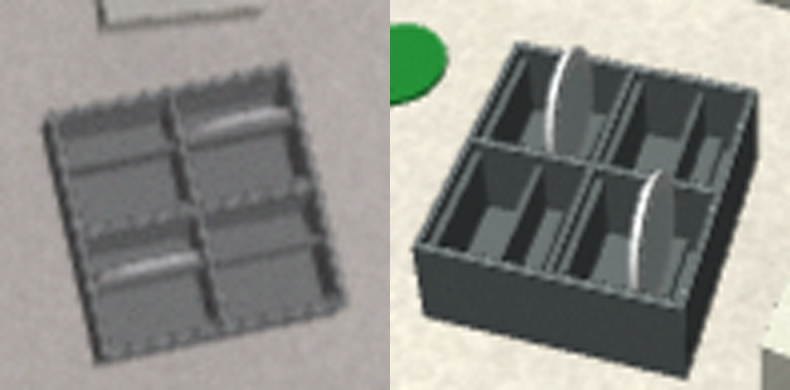

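Both windows stand tipped. The upper rims in the merged crop are at (245,120) and (152,265) on the top side, and at (660,172) and (572,47) on the scene side. I'll triangulate the upper edges and check them against the description.

Run:
```python
from h import *
t=eyes.grab_frame("top"); s=eyes.grab_frame("scene"); tr=(.548,-.2686,.2279)
top=lambda a,b:np.array([275+a/4.875,150+b/4.875]); sc=lambda a,b:np.array([160+(a-390)/4,215+b/4.588])
for w,a,b in(((.047,-.047),top(245,120),sc(660,172)),((-.048,.047),top(152,265),sc(572,47))):
    r=lambda p:np.r_[(proj(t,T(*tr,[p[0],w[1],p[1]])[0])-a),proj(s,T(*tr,[p[0],w[1],p[1]])[0])-b]
    q=least_squares(r,[w[0],.09]); print("apex rel bar x",(q.x[0]-w[0]-.010).round(4),"z",q.x[1].round(4),q.fun.round(1))
    for L in(66,70,75):
        e=q.x; c=np.array(e)+.042*np.array([np.cos(np.radians(L)),-np.sin(np.radians(L))]); lo=2*c-e
        print(L,"low edge rel centre x",(lo[0]-w[0]).round(4),"z",lo[1].round(4))
```

```text
apex rel bar x 0.0054 z 0.1125 [ 0.1 -2.9 -2.3  0.7]
66 low edge rel centre x 0.0495 z 0.0357
70 low edge rel centre x 0.0441 z 0.0335
75 low edge rel centre x 0.0371 z 0.0313
apex rel bar x 0.0043 z 0.1095 [ 0.1 -2.  -1.7  0.5]
66 low edge rel centre x 0.0485 z 0.0327
70 low edge rel centre x 0.043 z 0.0305
75 low edge rel centre x 0.036 z 0.0283
```

```bash
cat >> h.py <<'E'
def lean(L,zlow): # disc leaning on bar edge: returns centre (rel pocket centre x, z), L rad, lower-edge height zlow
    u=np.array([-np.cos(L),np.sin(L)]); n=np.array([np.sin(L),np.cos(L)])
    s=(.054-zlow)/u[1]; low=np.array([.010,.054])-s*u
    return low+.042*u+.003*n,u,n
def ring(tr,w,L,zlow,side):
    c,u,n=lean(L,zlow); a=np.linspace(0,2*np.pi,60)
    x=w[0]+c[0]+.042*np.cos(a)*u[0]+side*.003*n[0]; z=c[1]+.042*np.cos(a)*u[1]+side*.003*n[1]
    return T(*tr,np.c_[x,w[1]+.042*np.sin(a),z])
E
python3 - <<'E'
from h import *
t=eyes.grab_frame("top"); s=eyes.grab_frame("scene"); tr=(.548,-.2686,.2279)
out=[]
for f,c in((t,(275,150,355,230)),(s,(165,215,245,295))):
    im=cv2.cvtColor(f["frame"],cv2.COLOR_RGB2BGR)[c[1]:c[3],c[0]:c[2]]; im=cv2.convertScaleAbs(cv2.resize(im,None,fx=5,fy=5,interpolation=cv2.INTER_CUBIC),alpha=1.6)
    for w in((.047,-.047),(-.048,.047)):
        for L,col in((66,(0,0,255)),(74,(0,255,0))):
          for sd in (1,-1):
            p=[((proj(f,P)-c[:2]+.5)*5-.5) for P in ring(tr,w,np.radians(L),.012,sd)]
            cv2.polylines(im,[np.int32(np.round(p))],True,col,1)
    C=[(proj(f,P)-c[:2]+.5)*5-.5 for P in T(*tr,[[.098,.097,.063],[.098,-.097,.063],[-.098,-.097,.063],[-.098,.097,.063]])]
    cv2.polylines(im,[np.int32(C)],True,(255,100,0),1)
    out.append(im)
cv2.imwrite("pics/ov2.png",np.hstack(out))
for L in(66,70,74): c,u,n=lean(np.radians(L),.012); print(L,c.round(4),(c+.042*u).round(4))
E
```

```text
66 [0.0144 0.0516] [-0.0027  0.09  ]
70 [0.0137 0.0525] [-0.0006  0.092 ]
74 [0.0134 0.0532] [0.0018 0.0936]
```

View pics/ov2.png

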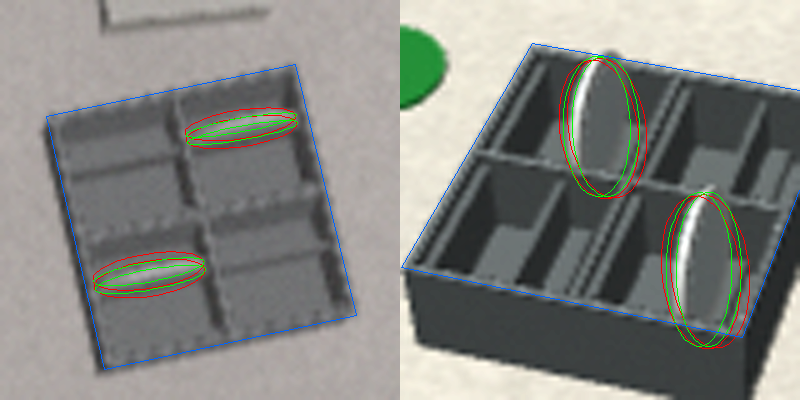

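The overlay shows a lean of about 75° and an upper edge roughly 4 mm beyond the pocket centre at z ≈ 0.096. Now I'll pick the far window and stop above the chamber.

```bash
cat >> h.py <<'E'
def slot(k,z): return T(*CL,[-.002,-.072+.048*(k-1),z])[0]
def pick(tr,w,L=75,depth=.012,ap=(.004,.096),flip=1):
    o=orient(tr[2],np.radians(90-L),"x",flip); E=T(*tr,[w[0]+ap[0],w[1],ap[1]])[0]; P=E+zax(o)*depth
    env.reach(P-zax(o)*.12,o); env.movel(P,.1,guard=10); env.close_gripper(40); s=monitor.sense()
    print("gap",round(s["finger_gap"],3),round(s["gripper_force"],1),np.round(s["contact_force"],1))
    env.movel(P-zax(o)*.03,.05); env.movel(P+[0,0,.2],.15); s=monitor.sense(); print("lifted",round(s["finger_gap"],3),np.round(s["contact_force"],1))
E
python3 - <<'E'
from h import *
for k in(2,3):
  for fl in(1,-1): print(k,fl,[None if (j:=kinematics.ik(slot(k,z),orient(CL[2],0,"y",fl))) is None else np.round(j,2).tolist() for z in(.09,.3)])
f=eyes.grab_frame("top"); g=cv2.cvtColor(f["frame"],cv2.COLOR_RGB2BGR)[150:230,275:355]; old=cv2.imread("pics/p1.png"); old=cv2.resize(old,(80,80),interpolation=cv2.INTER_AREA)
print("tray change",cv2.absdiff(g,old).mean())
tr=(.548,-.2686,.2279); pick(tr,(.047,-.047)); print(np.round(monitor.sense()["joints"],2))
snap("scene","k1.png",(140,110,320,290),3); print(monitor.sense()["clock"])
E
```

```text
2 1 [[-0.04, 0.58, 1.48, -0.0, 1.08, -1.73], [-0.04, 0.41, 1.18, -0.0, 1.55, -1.73]]
2 -1 [[-0.04, 0.58, 1.48, -0.0, 1.08, 1.41], [-0.04, 0.41, 1.18, -0.0, 1.55, 1.41]]
3 1 [[0.04, 0.59, 1.47, -0.0, 1.08, -1.65], [0.04, 0.42, 1.17, -0.0, 1.55, -1.65]]
3 -1 [[0.04, 0.59, 1.47, -0.0, 1.08, 1.5], [0.04, 0.42, 1.17, -0.0, 1.55, 1.5]]
tray change 1.2260416666666667
gap 0.058 42.2 [-0.   0.  -0.8]
lifted 0.053 [-0.2 -0.5  0.4]
[-0.71  0.54  1.06  0.21  1.4  -0.96]
36.525
```

View pics/k1.png

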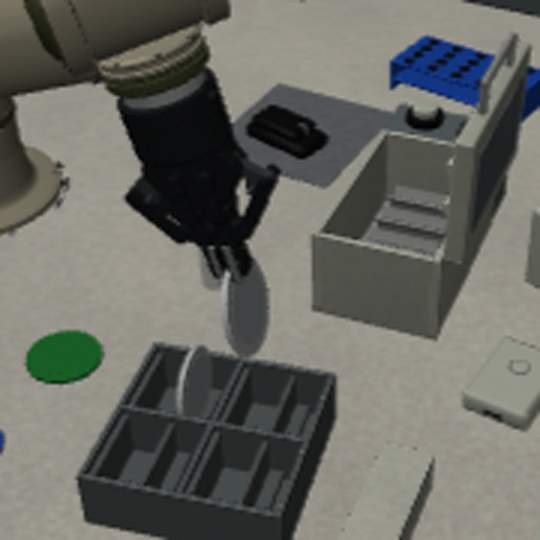

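The disc hangs well centred between the fingers at (245,305). I'll place it in slot 3.

```bash
cat >> h.py <<'E'
def place(k,flip=1,zrel=.093):
    o=orient(CL[2],0,"y",flip)
    env.reach([.5,-.08,.31],o); env.movel(slot(k,.31),.2)
    env.movel(slot(k,.135),.15); r=env.movel(slot(k,zrel),.04,guard=10); s=monitor.sense()
    print("placed",r,np.round(s["position"],4),slot(k,zrel).round(4),np.round(s["contact_force"],1),round(s["finger_gap"],3))
    return r
E
python3 - <<'E'
from h import *
print(place(3)); 
snap("scene","l1.png",(220,110,320,220),6); print(monitor.sense()["clock"])
E
```

```text
placed False [0.5717 0.1396 0.0933] [0.5716 0.1396 0.093 ] [ 0.3  0.3 -0.6] 0.057
False
41.4417
```

View pics/l1.png

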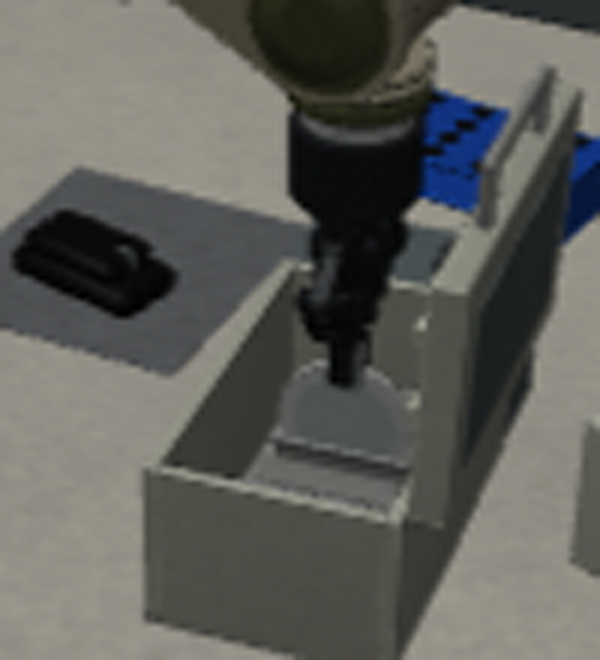

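Run:
```python
from h import *
r=env.movel(slot(3,.078),.02,guard=4); s=monitor.sense(); print(r,np.round(s["position"],4),np.round(s["contact_force"],1))
env.release(); env.movel(slot(3,.31),.15); env.movel([.5,-.08,.35],.2); env.set_joints(HOME)
f=snap("top","m1.png",(150,120,350,270),4)
a=cv2.resize(cv2.imread("pics/p1.png"),(80,80),interpolation=cv2.INTER_AREA); g=cv2.cvtColor(f["frame"],cv2.COLOR_RGB2BGR)[150:230,275:355]
d=cv2.absdiff(a,g); print("diff all",d.mean(),"near-left",d[45:,10:45].mean(),monitor.sense()["clock"])
```

```text
True [0.5719 0.1396 0.0806] [ 3.1 -0.7  0.6]
diff all 1.4003125 near-left 1.3627210884353742 47.8167
```

View pics/m1.png

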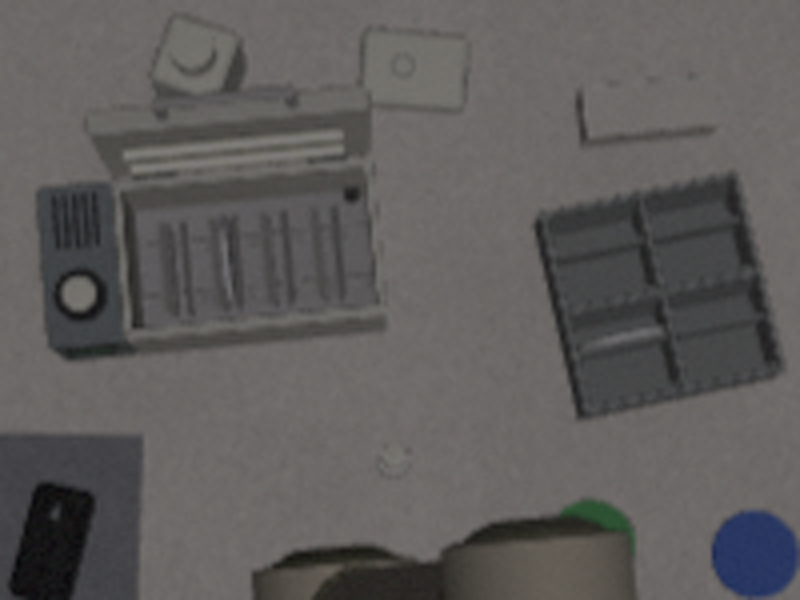

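The window stands in slot 3 at (228,255), and the tray hasn't moved (near-left window at (622,337)). Now the second one goes into slot 2, dropped the last ~10 mm so the opening finger clears the neighbour.

```bash
sed -i 's/T(\*CL,\[-.002,/T(*CL,[.001,/' h.py
python3 - <<'E'
from h import *
tr=(.548,-.2686,.2279); pick(tr,(-.048,.047))
s=monitor.sense()
if s["finger_gap"]>.03:
    r=place(2,zrel=.091)
    if not r:
        env.release(); env.movel(slot(2,.31),.15); env.movel([.5,-.08,.35],.2); env.set_joints(HOME)
a=eyes.grab_frame("top")["frame"][150:205,175:250]; b=eyes.grab_frame("scene")["frame"][110:220,220:320]
im=np.hstack([cv2.resize(a,(450,330),interpolation=cv2.INTER_CUBIC),cv2.resize(b,(300,330),interpolation=cv2.INTER_CUBIC)])
cv2.imwrite("pics/n1.png",cv2.convertScaleAbs(cv2.cvtColor(im,cv2.COLOR_RGB2BGR),alpha=1.5)); print(monitor.sense()["clock"])
E
```

```text
gap 0.052 41.7 [-0.1 -1.2 -1.4]
lifted 0.059 [-0.7  0.2 -1.4]
placed False [0.5802 0.0923 0.0913] [0.58   0.0923 0.091 ] [-0.4  0.6  0.2] 0.058
63.5667
```

View pics/n1.png

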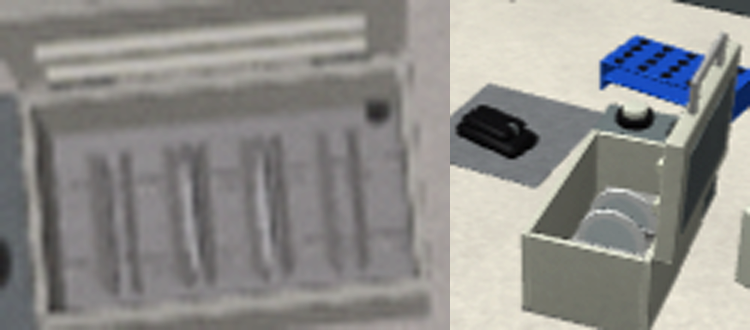

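Both windows stand in slots 3 and 2, seen at (192,210) and (265,205), and the hood is still up. I'll lower it along the same arc.

Run:
```python
from h import *
tl=lambda q: np.radians(min(38,38-28*(q-.12)/1.48))
def P(q,b=.008): o=orient(CL[2],tl(q)); return hand(q)+zax(o)*b,o
p,o=P(1.6,-.14); env.reach(p,o); p,o=P(1.6); print(env.movel(p,.08,guard=8))
env.close_gripper(30); s=monitor.sense(); print(s["finger_gap"])
assert .07<s["finger_gap"]<.15
for q in np.linspace(1.6,.1,12)[1:]:
    p,o=P(q); env.movel(p,.08,frame=o); s=monitor.sense(); print(round(q,2),round(s["finger_gap"],3),np.round(s["contact_force"],1))
    if abs(s["contact_force"]).max()>40 or s["finger_gap"]<.04: raise SystemExit
for q in(.05,.02,0,-.02,-.035):
    p,o=P(q); r=env.movel(p,.03,frame=o,guard=15); s=monitor.sense(); print(q,r,np.round(s["contact_force"],1),s["position"][2].round(4),p[2].round(4))
    if r: break
env.release(); s=monitor.sense(); env.movel(np.array(s["position"])-zax(s["ee_rot"])*.1,.1); s=monitor.sense(); env.movel(np.array(s["position"])+[0,0,.12],.15)
snap("scene","q1.png",(220,120,320,220),6); print(monitor.sense()["clock"])
```

```text
False
0.10158830077360881
1.46 0.098 [-3.  -0.8  3.8]
1.33 0.099 [-4.2 -2.1  6.9]
1.19 0.1 [-5.7 -2.3  8.9]
1.05 0.102 [-6.8 -4.4  7.3]
0.92 0.099 [-7.2 -5.2  6. ]
0.78 0.1 [-7.  -5.   1.6]
0.65 0.104 [-6.  -7.1  0.5]
0.51 0.098 [-3.2 -5.4 -1.5]
0.37 0.1 [ 0.8 -5.4 -4. ]
0.24 0.102 [ 2.2 -3.9 -5. ]
0.1 0.101 [ 3.5 -4.4 -5.4]
0.05 False [ 6.  -1.5 -4.9] 0.126 0.1259
0.02 False [ 6.9 -0.8 -5.5] 0.1207 0.1204
0 False [ 7.3 -1.3 -4.5] 0.1169 0.1167
-0.02 True [-3.  -0.4  6.4] 0.1147 0.113
78.2833
```

View pics/q1.png

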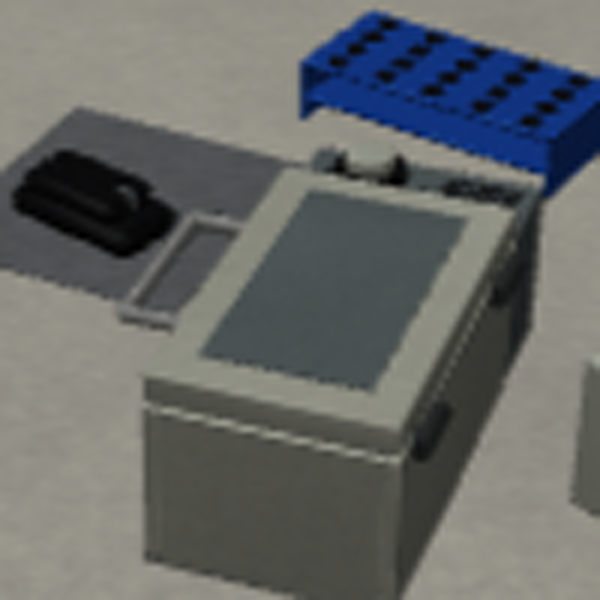

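The hood is shut with an even seam at (275,430), and the stop was felt. I'll press START.

Run:
```python
from h import *
env.close_gripper(20); o=orient(CL[2],0,"y",1); B=T(*CL,[-.032,.155,.132])[0]-[0,.001,0]
env.reach(B+[0,0,.1],o); env.movel(B+[0,0,.01],.1)
r=env.movel(B-[0,0,.008],.02,guard=12); s=monitor.sense(); print(r,s["position"][2].round(4),np.round(s["contact_force"],1))
env.hold(.3); print(monitor.sense()["position"][2].round(4),np.round(monitor.sense()["contact_force"],1))
env.movel(B+[0,0,.15],.1); env.set_joints(HOME); env.hold(.5)
a=eyes.grab_frame("top")["frame"][150:240,155:345]; b=eyes.grab_frame("scene")["frame"][120:220,220:320]
im=np.hstack([cv2.resize(a,(500,237)),cv2.resize(b,(237,237))]); cv2.imwrite("pics/z1.png",cv2.convertScaleAbs(cv2.cvtColor(im,cv2.COLOR_RGB2BGR),alpha=1.4)); print(monitor.sense()["clock"])
```

```text
True 0.1261 [-1.3 -0.8  4.8]
0.1261 [-2.  -0.7  6.1]
87.4583
```

View pics/z1.png

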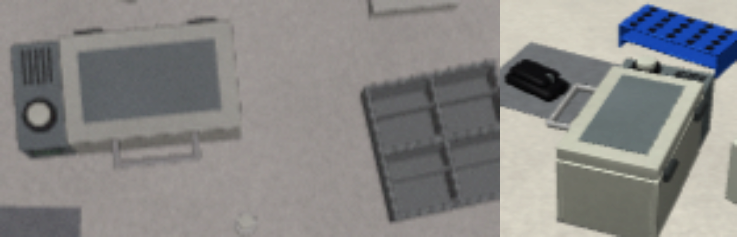

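START went down 5.9 mm. The hood is shut, the tray is empty and the robot is clear, so I'm handing in.

```bash
python3 -c "
from bench import job
print(job.hand_in())"
```

```text
the job is handed in; nothing more can be done
None
```

The job is handed in (no verdict came back): both windows stand in slots 2 and 3, the hood is shut, START was pressed about 5.9 mm, and I moved no other object on the bench.

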